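# Slide the plate carriage home against its stop

## Robot

A 7-joint arm with a two-finger parallel gripper is mounted at the origin on the work surface. World frame = base frame: x ahead of the robot, y to its left, z up, the work surface at z = 0. Lengths are in m, angles in rad, forces in N, time in s.
With the tool pointing down it reaches from about 0.425 to 1.025 m from the base axis. Payload 3.6 kg.
Tool frame: the origin (TCP) lies midway between the tips of the shut fingers; the grasp point (between the pads) lies 19 mm behind it; z points along the fingers, y is the direction in which the jaws open and shut (so a half turn about z gives the same grasp; the last joint's range is limited). The gripper opens to 85 mm and grips with 20 to 120 N. Pads are 22 mm wide; open, the fingers measure 114 mm over their backs; the gripper's body (76 mm by 85 mm) begins 54 mm behind the grasp point. The pads swing forward as they close: fully open they stand 13 mm farther back than shut.
Start: joints at [1.032, 0.591, 0.048, 1.609, -0.033, 0.943, -0.034], TCP at [0.312, -0.654, 0.231] pointing down, gripper open.
Joint ranges: [-2.69, 2.69], [-0.47, 2.24], [-1.27, 1.36], [0.19, 2.51], [-1.53, 4.68], [0.08, 2.07], [-3.09, 3.09]. Speed limits (rad/s): [2.57, 2.57, 3.14, 3.14, 3.14, 3.14, 3.14].

## Interface

Orientations are given as a unit quaternion [w, x, y, z].
In Python, from plant import manip gives the robot as it stands. The module is installed in compiled form; this text tells all that it offers. Calls block until the motion is done:
- manip.goto(position, orientation): joint-space move of the TCP to a pose.
- manip.movel(position, ori=None, max_speed=0.15, max_force=None): straight line of the TCP; ori=None keeps the orientation; max_speed is the mean speed in m/s. With max_force (N) it stops when the force on the tool has changed by that much, and returns True; else False.
- manip.set_joints(angles): joint-space move.
- manip.set_gripper(opening, effort=None): finger opening in m; effort is the grip in N (None keeps the last); returns when the fingers have stopped.
- manip.dwell(seconds).
- manip.ik(position, orientation): joint angles nearest the present ones, or None.
- manip.get_obs(): the state.
- manip.read_camera(name): name is "scene" or "top"; returns a dict with "pixels" (480x640x3 uint8, blue, green, red), "camera_matrix" (3x3 intrinsics, pixels), "k1" (the pictures are not rectified: a ray, as slopes to the right and down, at radius r is drawn at 1 + k1 r^2 times it, then the intrinsics apply), "world_to_cam" (4x4, takes a point from world to camera coordinates). Camera axes: x right, y down, z forward; pixel columns grow to the right and rows downward; lengths in m; the calibration is good to about 2 mm. A picture is of the moment at which its call begins. There is no depth.
A pose or a line that the arm cannot do raises manip.MotionError and nothing moves.
- manip.finish_job(): hands the job in, once; it reports no verdict.
The state is a dict: "clock": time; "joints": joint angles; "qd": joint speeds; "joint_efforts": joint torques, N m; "tcp_pos": TCP position; "tcp_rot": TCP orientation; "force": force on the tool from outside, world axes, zero at the start; "wrist_torque": the same for the moment, N m; "width": finger opening in m.
Only numpy, scipy, OpenCV 4.12 (cv2) and the standard library are available. Lean on these libraries where they do the work, as an engineer would, in place of code of your own. Each camera call takes 0.05 s, during which the arm holds its last target. There are 200 camera calls.

## Task

Run the loaded carriage of the plate reader in towards the hood: press the black lock button on the carriage down with the fingertips and, keeping it held down, push the carriage along its bed until its lug is fully home against the stop block; then let the button spring up so the carriage is locked there, and draw clear. Do not touch or lift the plate lying in it, and leave everything else on the bench where it is.

Things in the scene. Friction and masses are not known exactly. Their poses are not given: they have to be found in the camera images.
- reader: the fixed plate reader: a grey bed 160 mm wide (its x) and 490 mm long (its y, from -160 to +330 mm) and 20 mm high, with a white hood 202 mm wide and 145 mm high over y = 190 to 330 mm. Origin on the bench under the carriage's track; its +y axis is the direction in which the carriage slides home, into the hood; z up
- carriage (a joint): travel of the carriage along the reader's +y, in m: 0 at its outer end, growing towards the hood; runs with about 1 N of friction while the lock button is down; while it is up the latch holds it in notches every 12 mm, with some 3 mm of play, and no reasonable push moves it. The aluminium carriage is 136 mm wide and carries the lock button at its outer end and the plate nest at the hood end, the two centres 150 mm apart along y
- lock_button (a joint): travel of the lock button in m: 0 up (latched), 0.008 fully down; pushed vertically down against a spring (3 N to start, 7 N fully down), and it rides on the carriage; the latch is free once the button is 3 mm down, so hold it at 4 mm or more all the way; let go, it springs up and latches in a notch. At the stop it can spring right up only with the lug within 2.5 mm of the stop face
- button_top (a point): centre of the top face of the lock button, moving with it: a round black cap 36 mm across, its top 58 mm above the bench when up, 50 mm when down. It lies in a grey thumb well on the carriage between two upright walls across the slide direction, 54 mm apart (27 mm either side of the button's centre), 70 mm wide and 10 mm thick, their tops 72 mm above the bench; the well is open to both sides (reader x). A fingertip in the well pushes the wall nearest the hood
- lug_face (a point): centre of the leading (+y) face of the small steel lug, 14 mm high and 20 mm long, that sticks out of the carriage's side towards the reader's -x, beside the button, 34 mm above the bench (10 mm ahead of the button's centre along y); moves with the carriage
- stop_face (a point): centre of the face of the stop that the lug meets, 34 mm above the bench; the stop is a dark steel block 28 x 28 x 47 mm with a short thumbscrew on top (59 mm high in all), fixed on the -x edge of the bed, in a different place each time. Axes as the reader's: the lug face's y in this frame is minus the gap still to go, 0 when touching
- nest (a point): centre of the plate nest's floor on the carriage, 38 mm above the bench, axes as the reader's; its black rim stands 8 mm above the floor
- plate: loose white 24-well plate 127 x 85 x 14 mm lying in the nest; origin at the centre of its underside; not to be touched
- reagent_bottle: brown bottle, 64 mm across, 130 mm high, standing on the bench (origin at its foot); leave it
- small_jar: white jar with a blue lid, 48 mm across, 60 mm high; leave it
- tip_box: pipette-tip box, blue with a red lid, 82 x 120 x 62 mm; leave it
- beaker: glass beaker, 60 mm across, 70 mm high; leave it
- marker_pen: white marker with black cap, 130 mm long, lying on the bench; leave it
- tube_rack: white tube rack 60 x 120 x 49 mm with tube caps showing; leave it
- pipette: hand pipette about 245 mm long, lying on the bench; leave it

How it is judged:
By the outcome, as a careful person would: the job done as asked, in the order asked, and still so for the second after the job is handed in, with the robot touching nothing.
It also fails if it takes over 48 s, if anything falls off the work surface, if the arm or the gripper's body presses on something with over 40 N, if the wrist force passes 120 N, or if a joint passes its speed limit or range.

## Working session

There is one attempt and no reset: what is moved stays moved. The work goes in short steps, each a Python script; the robot and the scene stay as the last script left them, time stands still between calls to the robot, and variables do not carry over. Pictures are saved under pics/ and viewed, about 8 in all and at most 12, crops included, and the job is handed in when it is done.

```bash
mkdir -p pics; cat > h.py <<'E'
import numpy as np, cv2
from plant import manip
def snap(n):
    c=manip.read_camera(n); np.savez('cam_'+n+'.npz',**c); return c
def ray(c,u,v):
    K=np.array(c['camera_matrix']);d=np.array([(u-K[0,2])/K[0,0],(v-K[1,2])/K[1,1]])
    p=d.copy()
    for _ in range(20): p=d/(1+float(c['k1'])*(p@p))
    T=np.array(c['world_to_cam']);R=T[:3,:3];o=-R.T@T[:3,3]
    return o,R.T@np.array([p[0],p[1],1])
def atz(c,u,v,z):
    o,d=ray(c,u,v);return o+d*(z-o[2])/d[2]
def proj(c,P):
    T=np.array(c['world_to_cam']);q=T[:3,:3]@np.array(P)+T[:3,3];p=q[:2]/q[2]
    p=p*(1+float(c['k1'])*(p@p));K=np.array(c['camera_matrix']);return np.array([K[0,0]*p[0]+K[0,2],K[1,1]*p[1]+K[1,2]])
E
python3 - <<'E'
from h import *
for n in('scene','top'):
    c=snap(n);cv2.imwrite(f'pics/{n}1.png',c['pixels']);T=np.array(c['world_to_cam']);print(n,-T[:3,:3].T@T[:3,3])
o=manip.get_obs();print(o['clock'],o['tcp_pos'],o['tcp_rot'],o['width'])
E
```

```text
scene [ 1.16129125 -0.14016533  0.81645583]
top [ 0.48376935 -0.0205427   0.75309714]
0.1 [ 0.3116372  -0.65373746  0.23022452] [-1.02975908e-03  9.75361979e-01  2.20607964e-01 -2.74147995e-04] 0.08512818880017961
```

View pics/top1.png

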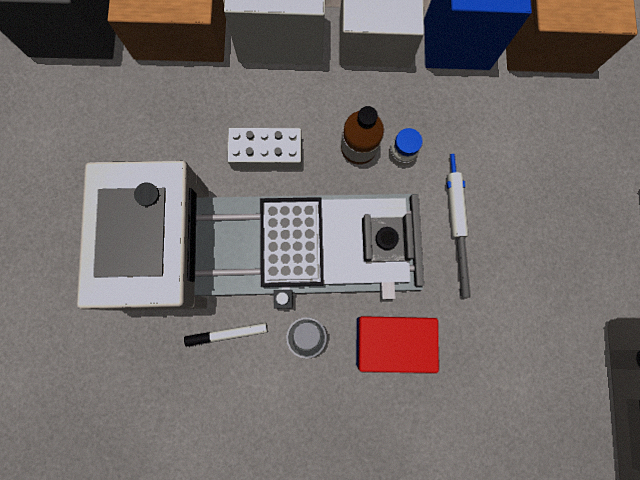

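View pics/scene1.png

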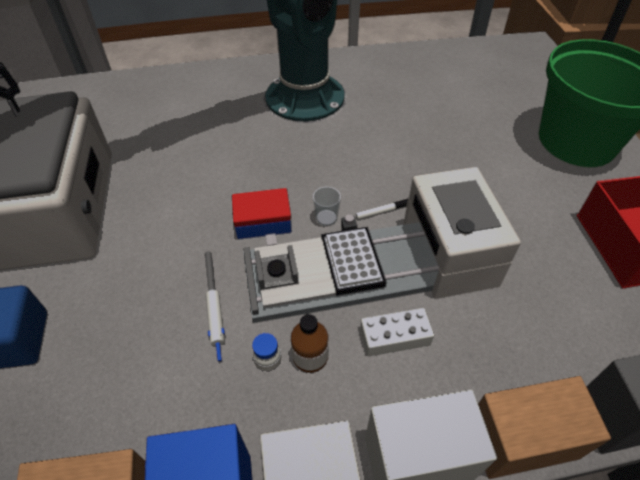

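The reader lies with its hood to the left (world +y) in the top view. The button is near (387,238), the lug near (388,290) and the stop near (283,299). I'll zoom in to read these more closely.

```bash
python3 - <<'E'
from h import *
c=np.load('cam_top.npz');i=c['pixels'][180:315,240:440];cv2.imwrite('pics/crop1.png',cv2.resize(i,None,fx=4,fy=4,interpolation=cv2.INTER_CUBIC))
E
```

```text
(no output)
```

View pics/crop1.png

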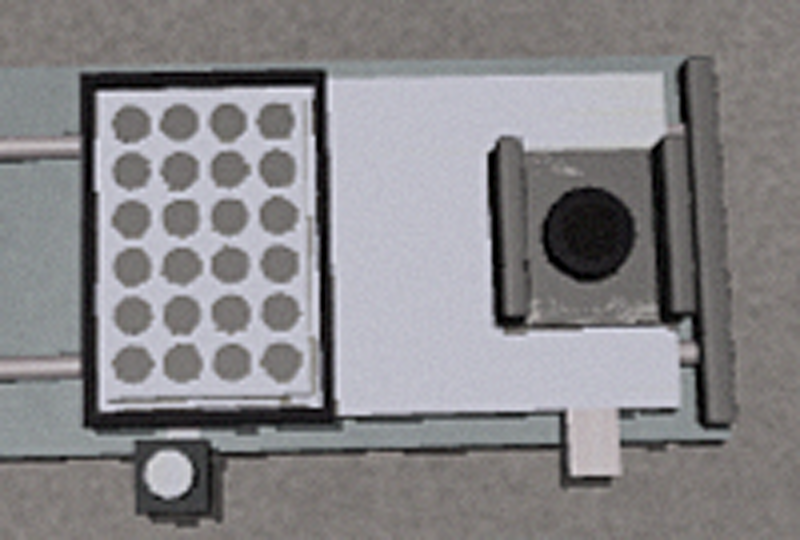

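```bash
python3 - <<'E'
from h import *
c=np.load('cam_top.npz')
f=lambda u,v,z:atz(c,240+(u-1.5)/4,180+(v-1.5)/4,z)
b=f(589,234,.058)
n=np.mean([f(*p,.046) for p in((82,75),(325,72),(332,420),(88,425))],0)
d=(n-b)[:2];print('b',b,'n',n,np.linalg.norm(d),'yaw dir',np.degrees(np.arctan2(d[1],d[0])))
for nm,z,pts in(('bedlow',.02,((5,458),(725,441))),('bedup',.02,((5,70),(680,57))),('wall',.072,((510,140),(514,316)))):
    a,e=[f(*p,z)for p in pts];print(nm,a,e,np.degrees(np.arctan2(*(a-e)[1::-1])))
u=d/np.linalg.norm(d)
for nm,p in(('lug',f(568,410,.041)),('lug2',f(571,475,.041)),('stopR',f(208,441,.047)),('stopR2',f(212,515,.047)),('stopL',f(137,445,.047)),('stopL2',f(140,517,.047)),('wall',f(512,228,.072))):
    q=(p-b)[:2];print(nm,p[:2],'along',q@u,'right-hand(x)',q@[u[1],-u[0]])
E
```

```text
b [ 0.60777651 -0.13899499  0.058     ] n [0.60249076 0.00989528 0.046     ] 0.14898406736936592 yaw dir 92.03319960417284
bedlow [0.51935046 0.08919783 0.02      ] [ 0.53063105 -0.2000486   0.02      ] 92.23339912104731
bedup [0.67858445 0.09606522 0.02      ] [ 0.69048436 -0.18440209  0.02      ] 92.42953780308707
wall [ 0.64137103 -0.10640865  0.072     ] [ 0.57322674 -0.1078204   0.072     ] 1.1868299583952642
lug [ 0.54047825 -0.13300906] along 0.00836980824868418 right-hand(x) -0.06704351581732691
lug2 [ 0.51512574 -0.13402385] along 0.008255128125386318 right-hand(x) -0.09241606932794123
stopR [0.52578965 0.00751343] along 0.14932496806781714 right-hand(x) -0.07673732586278838
stopR2 [0.49754475 0.00527472] along 0.14808975195318352 right-hand(x) -0.10504387548568289
stopL [0.52381996 0.03477294] along 0.17663719157745914 right-hand(x) -0.07773865280208586
stopL2 [0.49638209 0.03277135] along 0.1756103217819608 right-hand(x) -0.1052302628391266
wall [ 0.60702851 -0.1071182 ] along 0.0318832591300087 right-hand(x) 0.00038341888170808416
```

```bash
cat >> h.py <<'E'
yaw=np.radians(2.2); U=np.array([-np.sin(yaw),np.cos(yaw),0]); B=np.array([.6078,-.1390,0])
a=(yaw+np.pi/2)/2; Q=[0,np.cos(a),np.sin(a),0]
def at(s,z): return B+U*s+[0,0,z]
def st():
    o=manip.get_obs();p=np.array(o['tcp_pos']);print('t %.2f s %.4f lat %.4f z %.4f'%(o['clock'],(p-B)@U,(p-B)@[np.cos(yaw),np.sin(yaw),0],p[2]),'F',np.round(o['force'],2),'w %.3f'%o['width'])
E
python3 - <<'E'
from h import *
manip.set_gripper(0.0,30)
print(manip.ik(at(.008,.15),Q))
manip.goto(at(.008,.15),Q);st()
manip.movel(at(.008,.075),max_speed=.1);st()
print(manip.movel(at(.008,.054),max_speed=.03,max_force=2.5));st()
c=snap('top');d=snap('scene')
x=cv2.resize(c['pixels'][180:315,300:440],None,fx=3,fy=3);y=cv2.resize(d['pixels'][190:325,230:370],None,fx=3,fy=3)
cv2.imwrite('pics/p2.png',np.vstack([x,y])[:, :] if 0 else np.hstack([x,y])[:600,:800] if x.shape[1]*2<=800 else cv2.resize(np.hstack([x,y]),(800,386)))
E
```

```text
[ 0.34332292  0.57457912 -0.28942015  1.90204415  0.2434876   0.69888375
 -0.05115817]
t 3.04 s 0.0059 lat -0.0002 z 0.1500 F [ 0.81 -0.7  -0.31] w 0.000
t 3.94 s 0.0080 lat 0.0005 z 0.0754 F [ 0.81 -0.28  0.44] w -0.000
True
t 4.56 s 0.0080 lat -0.0001 z 0.0556 F [-0.39 -0.54  3.81] w -0.000
```

View pics/p2.png

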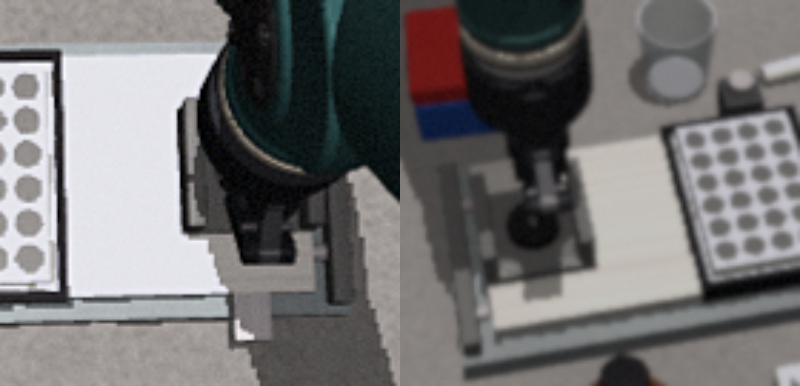

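The fingertips are on the cap near the hood-side wall, and contact came at the expected height. Next I press to 6 mm and push.

```bash
python3 - <<'E'
from h import *
manip.movel(at(.008,.0515),max_speed=.02);st()
print(manip.movel(at(.060,.0515),max_speed=.03,max_force=12));st()
print(manip.movel(at(.135,.0515),max_speed=.04,max_force=12));st()
print(manip.movel(at(.172,.0515),max_speed=.015,max_force=7));st()
c=snap('top');d=snap('scene')
x=cv2.resize(c['pixels'][180:315,230:370],(400,386));y=cv2.resize(d['pixels'][190:325,270:410],(400,386))
cv2.imwrite('pics/p3.png',np.hstack([x,y]))
E
```

```text
t 5.02 s 0.0080 lat -0.0001 z 0.0516 F [-0.4   0.41  5.57] w -0.000
False
t 6.90 s 0.0597 lat -0.0001 z 0.0517 F [ 0.12 -0.36  6.01] w 0.000
False
t 8.93 s 0.1348 lat -0.0002 z 0.0517 F [-2.11 -0.33  6.34] w -0.000
True
t 10.48 s 0.1556 lat 0.0001 z 0.0519 F [-0.57 -0.92  5.71] w 0.000
```

View pics/p3.png

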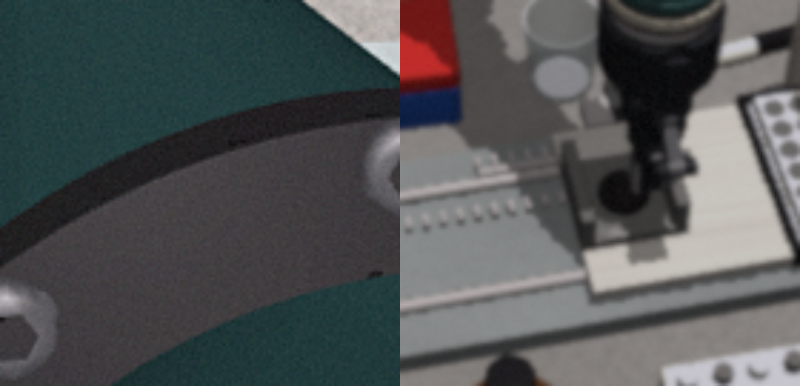

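Contact came at s = 155.6 mm, where I predicted about 156. The force has since relaxed, so I'll nudge again to confirm the carriage is seated.

```bash
python3 - <<'E'
from h import *
manip.dwell(.2);st()
print(manip.movel(at(.162,.0515),max_speed=.006,max_force=5));st()
manip.dwell(.2);st()
E
```

```text
t 10.78 s 0.1555 lat 0.0001 z 0.0520 F [-0.67 -0.51  4.73] w 0.000
True
t 11.39 s 0.1556 lat 0.0002 z 0.0521 F [-1.38 -0.93  5.62] w 0.000
t 11.59 s 0.1555 lat 0.0002 z 0.0523 F [-1.02 -0.65  6.07] w -0.000
```

```bash
python3 - <<'E'
from h import *
manip.movel(at(.1556,.061),max_speed=.015);st()
manip.movel(at(.1516,.062),max_speed=.02);st()
manip.movel(at(.1516,.17),max_speed=.1);st()
manip.goto([.40,-.35,.25],Q);st()
c=snap('top');d=snap('scene')
x=cv2.resize(c['pixels'][180:315,230:370],(400,386),interpolation=2);y=cv2.resize(d['pixels'][190:325,270:410],(400,386),interpolation=2)
cv2.imwrite('pics/p4.png',np.hstack([x,y]));cv2.imwrite('pics/p4f.png',c['pixels'])
E
```

```text
t 12.33 s 0.1556 lat -0.0004 z 0.0607 F [1.1  0.15 0.01] w -0.000
t 12.69 s 0.1512 lat 0.0000 z 0.0620 F [ 0.42 -0.25 -0.3 ] w -0.000
t 13.93 s 0.1515 lat -0.0006 z 0.1693 F [ 0.28 -0.33 -0.39] w -0.000
t 15.48 s -0.2017 lat -0.2146 z 0.2499 F [0.07 0.8  0.13] w 0.000
```

View pics/p4.png

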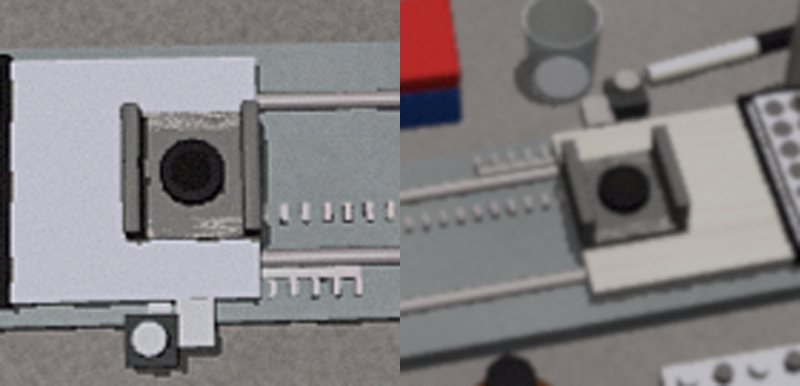

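View pics/p4f.png

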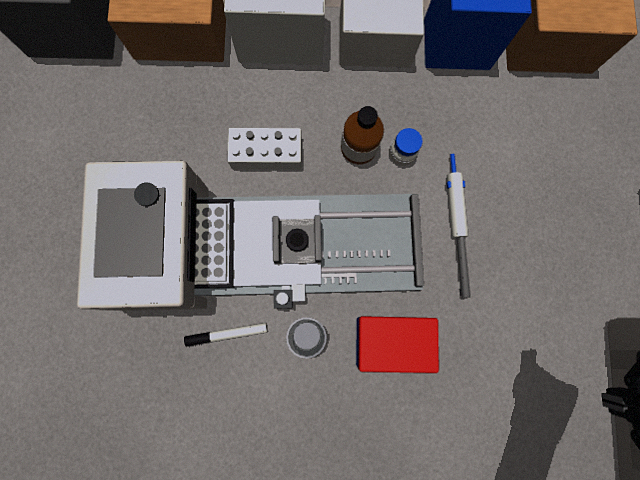

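The lug looks flush with the stop. One enlarged view and a triangulation will check the gap and the button height.

```bash
python3 - <<'E'
from h import *
c=np.load('cam_top.npz');d=np.load('cam_scene.npz')
x=cv2.resize(c['pixels'][220:310,265:331],(396,540),interpolation=2);y=cv2.resize(d['pixels'][220:310,315:381],(396,540),interpolation=2)
cv2.imwrite('pics/p5.png',np.hstack([x,y]))
for s in (.1385,.1395,.1405):
  for z in(.058,.050):print(s,z,'top crop',(proj(c,at(s,z))-[265,220])*6+2.5,'scene crop',(proj(d,at(s,z))-[315,220])*6+[2.5+396,2.5])
E
```

```text
0.1385 0.058 top crop [199.64654544 121.21308481] scene crop [595.25254268 199.49876783]
0.1385 0.05 top crop [200.40680975 126.39533363] scene crop [594.34833898 214.38137116]
0.1395 0.058 top crop [195.76250713 121.2862623 ] scene crop [598.26969011 198.99356511]
0.1395 0.05 top crop [196.56584402 126.46795032] scene crop [597.34589218 213.87752737]
0.1405 0.058 top crop [191.87809786 121.35944797] scene crop [601.28600905 198.48848377]
0.1405 0.05 top crop [192.72451541 126.54057478] scene crop [600.34262883 213.37380136]
```

View pics/p5.png

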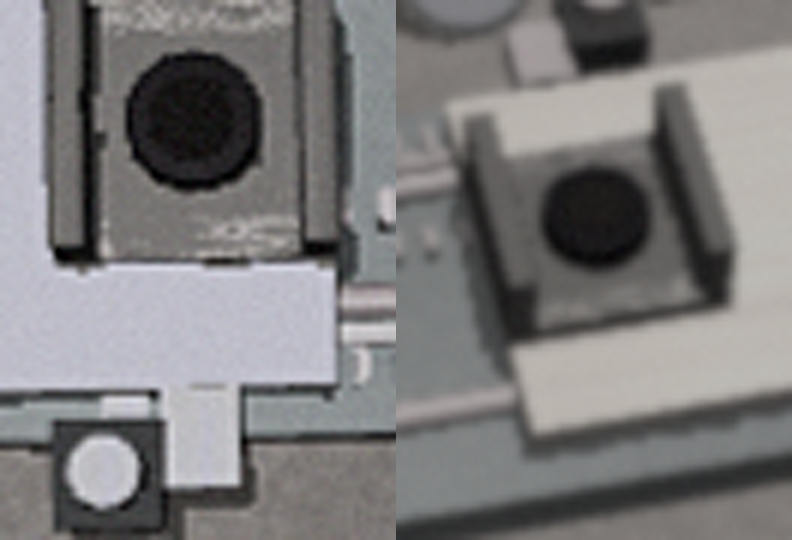

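The lug touches the stop. The top view puts the button at its up height, but the scene view sits about 18 crop px lower. I'll compare its residual there with the initial picture, when the button was known to be up.

```bash
python3 - <<'E'
from h import *
c=np.load('cam_top.npz');d=np.load('cam_scene.npz')
def blob(img,p):
    x,y=np.round(p).astype(int);r=img[y-13:y+14,x-13:x+14].max(2)
    m=(cv2.resize(r,None,fx=4,fy=4,interpolation=2)<55).astype(np.uint8)
    n,l,s,ce=cv2.connectedComponentsWithStats(m);k=min(range(1,n),key=lambda k:np.hypot(*(ce[k]-54))if s[k,4]>300 else 1e9)
    return (ce[k]-1.5)/4+[x-13,y-13],s[k]/4
for nm,cam,i0 in(('top',c,'pics/top1.png'),('scene',d,'pics/scene1.png')):
    for img,s in((cv2.imread(i0),0),(cam['pixels'],.1398)):
        p=proj(cam,at(s,.058));q,s_=blob(img,p+([0,2] if nm=='scene' else 0));print(nm,s,p,q,q-p,s_)
    print(' drop 8mm =',proj(cam,at(.1398,.05))-proj(cam,at(.1398,.058)))
E
```

```text
top 0 [386.87806726 238.11020915] [386.54593986 238.13508571] [-0.33212741  0.02487656] [1.50000e+00 1.75000e+00 2.32500e+01 2.37500e+01 1.69175e+03]
top 0.1398 [297.01620388 239.80136952] [296.85972741 239.86286408] [-0.15647647  0.06149455] [   2.      1.75   22.5    23.25 1673.75]
 drop 8mm = [0.13604337 0.86358662]
scene 0 [276.90088677 264.67450308] [276.04735351 268.10118761] [-0.85353326  3.42668452] [   3.25    5.75   18.5    17.5  1036.75]
scene 0.1398 [348.44577881 252.72367133] [347.83922228 256.01880868] [-0.60655653  3.29513735] [  4.25   6.    18.    17.25 985.25]
 drop 8mm = [-0.15494565  2.48072821]
```

The scene residual is the same as at the start (3.4 px then, 3.3 px now, while an 8 mm drop would add 2.5 px). So the button is up.

```bash
python3 -c "
from h import *
st();manip.finish_job()"
```

```text
t 15.58 s -0.2016 lat -0.2145 z 0.2498 F [-0.69  0.24 -0.13] w 0.000
the job is handed in; nothing more can be done
```

The carriage is home against the stop block and locked there, and I handed the job in at 15.6 s of the 48 s allowed. With the fingers shut, I pressed the lock button about 6 mm down and kept it there while pushing the carriage about 140 mm. A second light nudge stopped in the same place. I then let the button up and drew the arm clear.

- **Lug at the stop:** in the enlarged view the lug touches the stop face. The measured travel of 139.8 mm agrees with the roughly 140 mm gap I measured at the start.
- **Button up:** its position in both cameras matches its up height. In the scene view it first looked about 3 px too low, but the same offset was there in the first picture, so it is a calibration error and not a pressed button.
- **Everything else:** the plate still lies in the nest, now partly under the hood, and the other items look unmoved by eye in the top view. The highest tool force I printed was about 6 N.
- **Not checked:** I inferred that the latch is engaged from the button springing up, and did not test it with a pull.

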